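# Reset a locked stop screw

### The job

On the grey bench gauge, loosen the black hexagonal lock ring until it is free, turn the brass screw by its key until the white pointer of the dial points at the red pin (not the blue one), then tighten the lock ring again, firmly hand-tight so that the screw is clamped, but never force it. Leave the pot, the loupe and the tweezers where they are.

Things in the scene. Friction and masses are not known exactly. Their poses are not given: they have to be found in the camera images.
- stand: grey C-shaped bench gauge, fixed to the bench: base plate 200x130 mm, a column at its back (+x), and above the base a round white head plate 170 mm across whose top is 70 mm over the bench. Origin on the vertical screw axis at bench height; its -x is the front, towards the robot
- key_grip (a point): point on the screw axis in the brass key, 137 mm over the bench; its axes turn with screw and dial. Flat upright key 28 mm long along the point's x, 12 mm thick along its y, from 121 to 149 mm over the bench: pinch its 12 mm and turn. Below it, on the same screw (spindle 16 mm thick), the dark dial disc, 96 mm across, top 78 mm over the bench; its white pointer line points along this point's -x
- dial (a joint): turn of screw, key and dial, rad, positive anticlockwise from above, 0 when the pointer points along the stand's -x; from -1.5 to 1.5. Freed, it turns with about 0.06 N m and stays where it is left. The key keeps its height
- seat: the screw's inner thread seat, hidden under the disc. It rises as the dial turns anticlockwise and sinks as it turns clockwise, so the lock ring afterwards comes tight at another angle than before: further anticlockwise if the seat was raised, further clockwise if lowered. Origin on the screw axis about at bench height
- ring_grip (a point): centre of the lock ring, on the screw axis, 98 mm over the bench; its axes turn with the ring. Black hexagonal nut, 40 mm across flats, 46 mm across corners, 24 mm tall (86 to 110 mm over the bench); one flat faces the point's x axis, the others every 60 degrees from there. It keeps its height. Fingers 40 mm apart pass the key above freely
- lock_ring (a joint): turn of the lock ring, rad, positive anticlockwise from above = loosening; stops at -2 and 2. It starts tight. From there 0.35 to 0.6 rad anticlockwise frees it; add 0.8 rad per rad by which the dial shall be turned anticlockwise, or the rising seat jams against it. Loose, it turns with about 0.03 N m; it stays where it is left
- nut: hidden sleeve inside the lock ring that moves down as the ring turns clockwise. From the first resistance the ring's turning moment then rises by about 0.8 N m per rad. 0.25 to 0.4 N m, read as the turn pauses, is properly tight; above 0.5 N m it is forced. Loosening takes a quarter to half of that moment. Origin on the screw axis about at bench height
- washer: steel spring washer, 47 mm across, under the lock ring; keyed, it does not turn. The ring's sleeve presses it on the seat; that pressing force is the clamp force, about 150 N per N m of tightening moment. Origin on the screw axis about at bench height
- red_pin: red pin, 12 mm across the foot and 9 mm tall, fixed upright on the head plate left or right of its front, 60 to 75 mm from the screw axis; origin at the centre of its foot, 70 mm over the bench. The pointer shall point at it
- blue_pin: blue pin of the same size on the other side: not the wanted setting
- pot_mid (a point): small white pot with a green lid, 52 mm across and 50 mm tall, standing loose; its centre. Leave alone
- loupe_mid (a point): black eye loupe, 35 mm across and 27 mm tall, standing loose; its centre. Leave alone
- tweezers_mid (a point): steel tweezers, 122 mm long, 10 mm high, lying loose; their centre. Leave alone

How it is judged (in metres and radians):
On the way, in this order (a step that is already met when the one before it is completed fails the run):
1. the lock ring is loosened: it no longer clamps the screw (clamp force under 5 N) (contact force between washer and seat below 5 N), for 0.2 s.
2. with the ring still loose (clamp force under 10 N), the pointer is brought to the red pin (y of red_pin in the frame of key_grip between -0.006 and 0.006 m and x of red_pin in the frame of key_grip below 0 m and contact force between washer and seat below 10 N), for 0.2 s.
3. the lock ring is tight again (clamp force over 28 N) (contact force between washer and seat above 28 N), for 0.2 s.
At the end, for the whole second after the job is handed in: the dial's pointer line passes within 6 mm of the red pin's centre, the lock ring clamps the screw with more than 28 N (never over 85 N on the way), and the dial is at rest (y of red_pin in the frame of key_grip between -0.006 and 0.006 m and x of red_pin in the frame of key_grip below 0 m and contact force between washer and seat above 28 N and velocity of joint dial between -0.05 and 0.05 rad/s); the robot touches nothing.
It fails at once if the lock ring was forced: clamp force over 85 N (contact force between washer and seat above 85 N).
It fails at once if a bystander was moved by more than 15 mm (distance of any of pot_mid, loupe_mid, tweezers_mid from where it was at the start of the episode above 0.015 m).
It also fails if it takes over 67 s, if anything falls off the work surface, if the arm or the gripper's body presses on something with over 40 N, if the wrist force passes 120 N, or if a joint passes its speed limit or range.

### The arm

A 6-joint arm with a two-finger parallel gripper is mounted at the origin on a cart in front of the work surface, level with it; the furniture and walls round the work are solid. World frame = base frame: x ahead of the robot, y to its left, z up, the work surface at z = 0. Lengths are in mm, angles in rad, forces in N, time in s.
With the tool pointing down it reaches from about 325 to 850 mm from the base axis. Payload 4.4 kg.
Tool frame: the origin (TCP) lies between the finger pads; the fingertips stand 8 mm ahead of it and the grasp point (between the pads) lies 11 mm behind it; z points along the fingers, y is the direction in which the jaws open and shut (so a half turn about z gives the same grasp; the last joint's range is limited). The gripper opens to 94 mm and grips with 3 to 60 N. Pads are 16 mm wide; open, the fingers measure 119 mm over their backs; the gripper's body (75 mm by 177 mm) begins 78 mm behind the grasp point.
Start: joints at [-1.278, 0.207, 1.542, -0, 1.393, -0.15], TCP at [246.879, -519.305, 213.447] pointing down, gripper open.
Joint ranges: [-2.73, 2.73], [-0.86, 2.22], [0.23, 2.46], [-1.11, 4.25], [0.08, 2.63], [-2.82, 2.82]. Speed limits (rad/s): [2.79, 2.79, 3.14, 3.14, 3.14, 3.14].

### API

Orientations are given as a unit quaternion [x, y, z, w].
In Python, from cell import manip, cams gives the robot as it stands. Calls block until the motion is done:
- manip.goto(position, orientation): joint-space move of the TCP to a pose.
- manip.move_l(position, v=150, orientation=None, f_stop=None): straight line of the TCP; orientation=None keeps the orientation; v is the mean speed in mm/s. With f_stop (N) it stops when the force on the tool has changed by that much, and returns True; else False.
- manip.move_j(angles): joint-space move.
- manip.grip(opening, newtons=None): finger opening in mm; newtons is the grip in N (None keeps the last); returns when the fingers have stopped.
- manip.hold(seconds).
- manip.inverse_kinematics(position, orientation): joint angles nearest the present ones, or None.
- cams.snapshot(name): name is "side" or "top" or "wrist"; returns (picture, depth): 480x640x3 uint8, red, green, blue; 480x640 float32, mm along the optical axis (not along the pixel's ray), 0 where there is no reading.
- cams.get_calibration(name): a dict with "mtx" (3x3 intrinsics, pixels), "rvec" (rotation vector, rad) and "tvec" (3), from world to camera coordinates, as OpenCV has them; the wrist camera has in their place "mount" (4x4, takes a point from camera to tool coordinates, whose origin is the TCP and whose axes are the flange's). Camera axes: x right, y down, z forward; pixel columns grow to the right and rows downward; lengths in mm; the calibration is good to about 2 mm. A picture is of the moment at which its call begins: read the wrist's pose just before it. get_calibration takes no time and is no camera call.
A pose or a line that the arm cannot do raises manip.IKError and nothing moves.
- manip.close_job(): hands the job in, once; it reports no verdict.
Readings, each from a call of its own:
- manip.read_time_s(): time.
- manip.read_q(): joint angles.
- manip.read_qd(): joint speeds.
- manip.read_tau(): joint torques, N m.
- manip.read_eef_pos(): TCP position.
- manip.read_orientation(): TCP orientation.
- manip.read_ft_force(): force on the tool from outside, world axes, zero at the start.
- manip.read_ft_torque(): the same for the moment, N m.
- manip.read_grip_width(): finger opening in mm.
Only numpy, scipy, OpenCV 4.12 (cv2) and the standard library are available. Lean on these libraries where they do the work, as an engineer would, in place of code of your own. Each camera call takes 0.05 s, during which the arm holds its last target.

## Working session

There is one attempt and no reset: what is moved stays moved. The work goes in short steps, each a Python script; the robot and the scene stay as the last script left them, time stands still between calls to the robot, and variables do not carry over. Pictures are saved under pics/ and viewed, and the job is handed in when it is done.

```bash
ls; mkdir -p pics
python3 - <<'E'
from cell import manip, cams
import cv2
print(manip.read_time_s())
for n in ["side","top","wrist"]:
    p,d=cams.snapshot(n)
    cv2.imwrite(f"pics/{n}0.png",p[:,:,::-1]); 
    import numpy as np; np.save(f"pics/{n}0_d.npy",d); np.save(f"pics/{n}0.npy",p)
    c=cams.get_calibration(n); print(n,c)
print(manip.read_eef_pos(),manip.read_orientation(),manip.read_ft_force(),manip.read_ft_torque(),manip.read_grip_width(),manip.read_time_s())
E
```

```text
pics
0.0
side {'mtx': array([[564.88407958,   0.        , 314.3692715 ],
       [  0.        , 564.88407958, 240.34976241],
       [  0.        ,   0.        ,   1.        ]]), 'rvec': array([ 2.23395589, -0.14380478,  0.09676084]), 'tvec': array([-497.43394428,  173.12552112,  809.41796124])}
top {'mtx': array([[468.80677791,   0.        , 318.68427958],
       [  0.        , 468.80677791, 230.98342131],
       [  0.        ,   0.        ,   1.        ]]), 'rvec': array([ 2.12009848, -2.13237769,  0.18109398]), 'tvec': array([ 54.23815041, 494.85576484, 892.99998842])}
wrist {'mtx': array([[337.50630762,   0.        , 316.54229585],
       [  0.        , 337.50630762, 240.58647573],
       [  0.        ,   0.        ,   1.        ]]), 'mount': array([[ 3.80601979e-04, -9.59660127e-01, -2.81162401e-01,
         8.22637968e+01],
       [ 9.99999912e-01,  3.15839406e-04,  2.75653714e-04,
        -1.06919071e+00],
       [-1.75731713e-04, -2.81162482e-01,  9.59660163e-01,
        -1.72471399e+02],
       [ 0.00000000e+00,  0.00000000e+00,  0.00000000e+00,
         1.00000000e+00]])}
[ 246.68699967 -518.70123512  212.55698663] [ 9.75477626e-01  2.20096795e-01 -7.42220912e-05 -8.92477351e-04] [ 0.37428696 -0.88522447 -0.31439045] [-0.0236671  -0.00999208 -0.06170826] 93.88585273114161 0.15
```

View pics/top0.png

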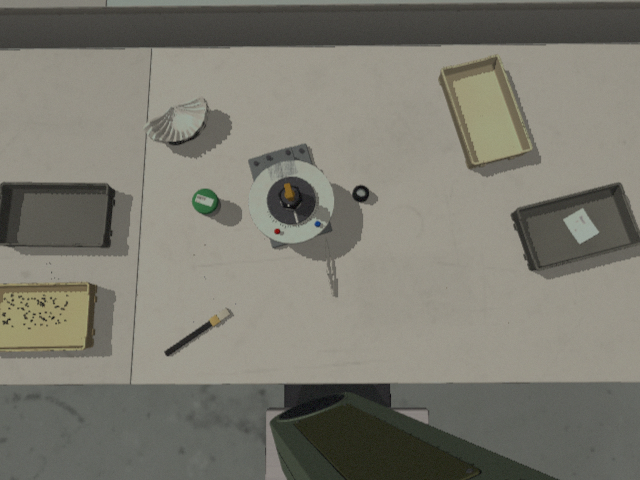

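View pics/side0.png

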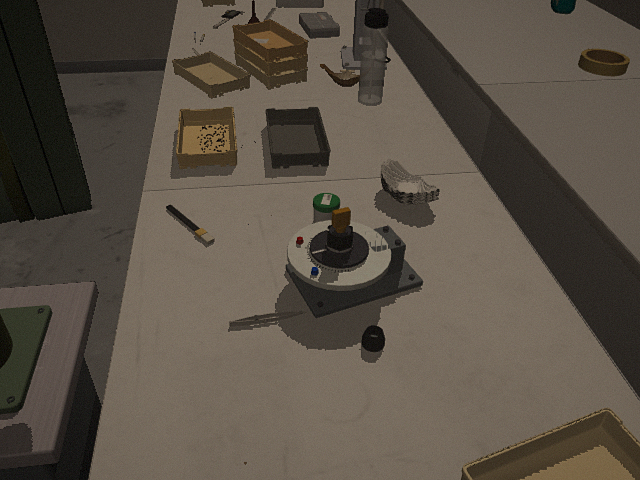

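View pics/wrist0.png

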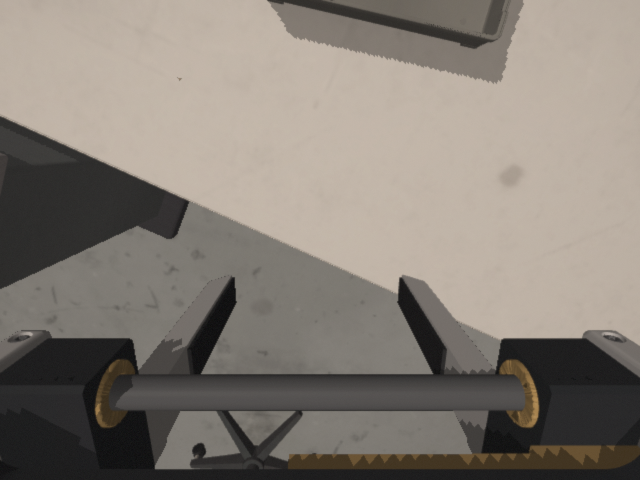

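The top view shows the gauge at about (291,200), the red pin at (277,232), the blue pin at (318,224), and the pointer near (296,218). The pot is at (205,201), the loupe at (361,193) and the tweezers at (333,275). I'll get rough positions from these, then take a closer wrist view.

```bash
cat > h.py <<'E'
import numpy as np, cv2
from scipy.spatial.transform import Rotation as R
from cell import manip, cams
def ext(name, pose=None):
    c=cams.get_calibration(name)
    if name!="wrist":
        Rm=cv2.Rodrigues(np.array(c["rvec"]))[0]; t=np.array(c["tvec"]).ravel()
        return c["mtx"],Rm,t
    p,q=pose; T=np.eye(4); T[:3,:3]=R.from_quat(q).as_matrix(); T[:3,3]=p
    M=np.linalg.inv(T@c["mount"]); return c["mtx"],M[:3,:3],M[:3,3]
def plane(name,uv,z,pose=None):
    K,Rm,t=ext(name,pose); uv=np.atleast_2d(uv).astype(float)
    d=(np.linalg.inv(K)@np.c_[uv,np.ones(len(uv))].T).T@Rm
    C=-Rm.T@t; s=(z-C[2])/d[:,2]; return C+s[:,None]*d
def proj(name,P,pose=None):
    K,Rm,t=ext(name,pose); X=np.atleast_2d(P)@Rm.T+t; x=X@K.T; return x[:,:2]/x[:,2:]
def down(a): # tool pointing down, tool x axis at world angle a
    return (R.from_euler('z',a)*R.from_euler('x',np.pi)).as_quat()
def snap(name,tag):
    pose=(np.array(manip.read_eef_pos()),np.array(manip.read_orientation()))
    p,d=cams.snapshot(name); cv2.imwrite(f"pics/{tag}.png",p[:,:,::-1])
    np.savez(f"pics/{tag}.npz",p=p,d=d,pos=pose[0],q=pose[1]); return p,d,pose
E
python3 - <<'E'
from h import *
p=np.load("pics/top0.npy"); d=np.load("pics/top0_d.npy")
for n,uv,z in [("axis",(291,201),70),("red",(277,231),75),("blue",(318,223.5),75),("ptr",(296,218),78),("pot",(205,200),50),("loupe",(361,193),27),("tw",(333,275),5)]:
    print(n,plane("top",uv,z)[0].round(1))
# plate circle: white, bright mask with depth
P=p.astype(int); K,Rm,t=ext("top")
v,u=np.mgrid[:480,:640]; X=np.stack([(u-K[0,2])*d/K[0,0],(v-K[1,2])*d/K[1,1],d],-1)
W=(X-t)@Rm
m=(abs(W[...,2]-72)<8)&(abs(u-291)<60)&(abs(v-200)<60)
print(m.sum(), np.median(W[...,2][m]))
cv2.imwrite("pics/m.png",m.astype(np.uint8)*255)
c,_=cv2.findContours(m.astype(np.uint8),cv2.RETR_EXTERNAL,cv2.CHAIN_APPROX_NONE)
c=max(c,key=cv2.contourArea)[:,0]; w=plane("top",c,70)[:,:2]
print(cv2.minEnclosingCircle(w.astype(np.float32)), cv2.fitEllipse(w.astype(np.float32)))
print(R.from_quat(manip.read_orientation()).as_euler('zyx'))
crop=p[140:260,180:380]; cv2.imwrite("pics/top0c.png",cv2.resize(crop,None,fx=4,fy=4,interpolation=cv2.INTER_CUBIC)[:,:,::-1])
E
```

```text
axis [550.7 105.3  70. ]
red [490.1 131.7  75. ]
blue [504.4  52.4  75. ]
ptr [514.9  94.9  78. ]
pot [558.9 279.8  50. ]
loupe [577.2 -36.3  27. ]
tw [410.3  22.8   5. ]
5469 69.35897607543083
((565.665771484375, 107.48391723632812), 98.53104400634766) ((559.0021362304688, 107.42925262451172), (162.20950317382812, 188.64846801757812), 106.6477279663086)
[-4.43827117e-01 -5.37666814e-04 -3.13988414e+00]
```

View pics/top0c.png

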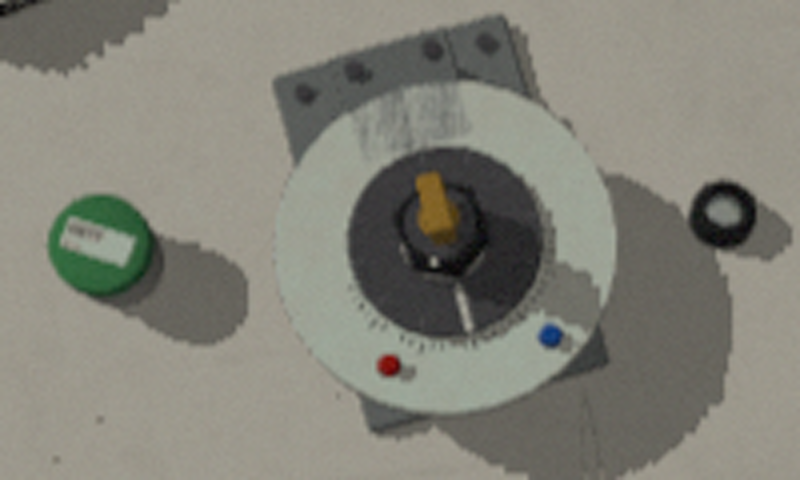

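Run:
```python
from h import *
for z in (96,137+11-15,260):
  for a in np.arange(-3,3.2,0.5):
    q=manip.inverse_kinematics([554,105,z],down(a)); print(z,a.round(2), None if q is None else np.round(q,2))
a=0.
p=[554-70,105,270]
manip.goto(p,down(a)); print(manip.read_time_s(),manip.read_eef_pos(),manip.read_q())
snap("wrist","w1")
```

```text
96 -3.0 [ 0.03  0.31  1.68  0.    1.16 -1.68]
96 -2.5 [ 0.03  0.31  1.68  0.    1.16 -2.18]
96 -2.0 [ 0.03  0.31  1.68  0.    1.16 -2.68]
96 -1.5 None
96 -1.0 [ 0.03  0.31  1.68 -0.    1.16  2.6 ]
96 -0.5 [ 0.03  0.31  1.68 -0.    1.16  2.1 ]
96 0.0 [ 0.03  0.31  1.68 -0.    1.16  1.6 ]
96 0.5 [ 0.03  0.31  1.68 -0.    1.16  1.1 ]
96 1.0 [ 0.03  0.31  1.68 -0.    1.16  0.6 ]
96 1.5 [ 0.03  0.31  1.68 -0.    1.16  0.1 ]
96 2.0 [ 0.03  0.31  1.68  0.    1.16 -0.4 ]
96 2.5 [ 0.03  0.31  1.68  0.    1.16 -0.9 ]
96 3.0 [ 0.03  0.31  1.68  0.    1.16 -1.4 ]
133 -3.0 [ 0.03  0.26  1.65  0.    1.23 -1.68]
133 -2.5 [ 0.03  0.26  1.65  0.    1.23 -2.18]
133 -2.0 [ 0.03  0.26  1.65  0.    1.23 -2.68]
133 -1.5 None
133 -1.0 [ 0.03  0.26  1.65 -0.    1.23  2.6 ]
133 -0.5 [ 0.03  0.26  1.65 -0.    1.23  2.1 ]
133 0.0 [ 0.03  0.26  1.65 -0.    1.23  1.6 ]
133 0.5 [ 0.03  0.26  1.65 -0.    1.23  1.1 ]
133 1.0 [ 0.03  0.26  1.65 -0.    1.23  0.6 ]
133 1.5 [ 0.03  0.26  1.65 -0.    1.23  0.1 ]
133 2.0 [ 0.03  0.26  1.65  0.    1.23 -0.4 ]
133 2.5 [ 0.03  0.26  1.65  0.    1.23 -0.9 ]
133 3.0 [ 0.03  0.26  1.65  0.    1.23 -1.4 ]
260 -3.0 [ 0.03  0.15  1.51  0.    1.48 -1.68]
260 -2.5 [ 0.03  0.15  1.51  0.    1.48 -2.18]
260 -2.0 [ 0.03  0.15  1.51  0.    1.48 -2.68]
260 -1.5 None
260 -1.0 [ 0.03  0.15  1.51 -0.    1.48  2.6 ]
260 -0.5 [ 0.03  0.15  1.51 -0.    1.48  2.1 ]
260 0.0 [ 0.03  0.15  1.51 -0.    1.48  1.6 ]
260 0.5 [ 0.03  0.15  1.51 -0.    1.48  1.1 ]
260 1.0 [ 0.03  0.15  1.51 -0.    1.48  0.6 ]
260 1.5 [ 0.03  0.15  1.51 -0.    1.48  0.1 ]
260 2.0 [ 0.03  0.15  1.51  0.    1.48 -0.4 ]
260 2.5 [ 0.03  0.15  1.51  0.    1.48 -0.9 ]
260 3.0 [ 0.03  0.15  1.51  0.    1.48 -1.4 ]
2.5333 [484.15636518 104.37850639 269.89434851] [ 3.75709968e-02 -5.77446421e-03  1.65705740e+00 -2.43757093e-04
  1.49047234e+00  1.60933494e+00]
```

View pics/w1.png

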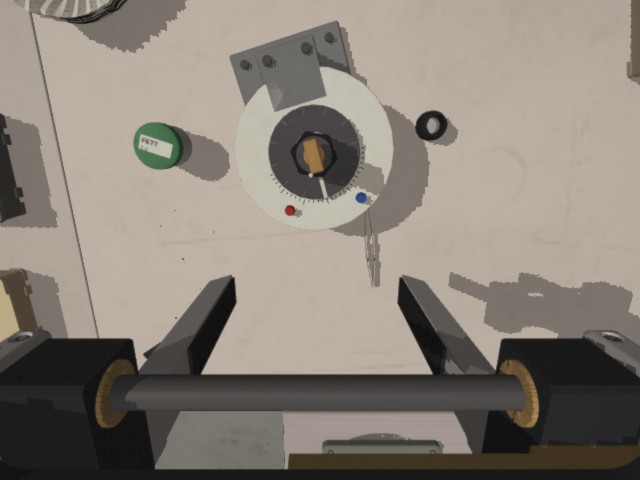

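The wrist view shows the dial at about (315,152), the key at (314,157), the red pin at (290,210), the blue pin at (361,198) and the pointer near (323,188). Next I'll measure these.

```bash
cat > meas.py <<'E'
from h import *
def load(tag):
    f=np.load(f"pics/{tag}.npz"); return f["p"],f["d"],(f["pos"],f["q"])
def circ(w):
    A=np.c_[2*w,np.ones(len(w))]; s=np.linalg.lstsq(A,(w**2).sum(1),rcond=None)[0]
    r=np.sqrt(s[2]+s[0]**2+s[1]**2); return s[:2],r,np.std(np.hypot(*(w-s[:2]).T))
def rob(w):
    k=np.ones(len(w),bool)
    for _ in range(12):
        c,r,s=circ(w[k]); e=abs(np.hypot(*(w-c).T)-r); k=e<max(1.0,2*s)
    return c,r,s,k.sum()
E
python3 - <<'E'
from meas import *
p,d,pose=load("w1"); hsv=cv2.cvtColor(p,cv2.COLOR_RGB2HSV)
K,Rm,t=ext("wrist",pose)
v,u=np.mgrid[:480,:640]; X=np.stack([(u-K[0,2])*d/K[0,0],(v-K[1,2])*d/K[1,1],d],-1); W=(X-t)@Rm
roi=(abs(u-315)<90)&(abs(v-150)<90)
m=(abs(W[...,2]-72)<12)&roi
c,_=cv2.findContours(m.astype(np.uint8),cv2.RETR_EXTERNAL,cv2.CHAIN_APPROX_NONE)
c=max(c,key=cv2.contourArea)[:,0]; print("plate",rob(plane("wrist",c,70,pose)[:,:2]), len(c))
print("heights plate",np.median(W[...,2][m]))
# dark disc
g=p.max(2); dk=((g<95)&(abs(W[...,2]-78)<14)&roi).astype(np.uint8)
n,l,st,ce=cv2.connectedComponentsWithStats(dk); i=1+np.argmax(st[1:,4]); 
c,_=cv2.findContours((l==i).astype(np.uint8),cv2.RETR_EXTERNAL,cv2.CHAIN_APPROX_NONE);c=max(c,key=cv2.contourArea)[:,0]
print("dial",rob(plane("wrist",c,78,pose)[:,:2]),len(c))
H,S,V=hsv[...,0],hsv[...,1],hsv[...,2]
for n,mm,z in [("red",((H<8)|(H>172))&(S>150)&(V>60),75),("blue",(H>100)&(H<130)&(S>120)&(V>60),75),("key",(H>8)&(H<25)&(S>120)&(V>60)&(W[...,2]>110),149)]:
    mm=mm&roi; print(n,mm.sum(),u[mm].mean(),v[mm].mean(),plane("wrist",[u[mm].mean(),v[mm].mean()],z,pose)[0].round(1), np.percentile(W[...,2][mm],[5,50,95]).round(1))
cr=p[100:225,235:400]; cv2.imwrite("pics/w1c.png",cv2.resize(cr,None,fx=4.8,fy=4.8,interpolation=cv2.INTER_CUBIC)[:,:,::-1])
E
```

```text
plate (array([554.53623615, 108.12814109]), np.float64(84.02472516554529), np.float64(0.32655579531138906), np.int64(399)) 488
heights plate 71.59021075025561
dial (array([554.83705287, 107.79855321]), np.float64(40.162130283039545), np.float64(10.795856936926068), np.int64(430)) 430
red 59 289.47457627118644 210.0677966101695 [493.5 135.2  75. ] [76.1 80.  81.1]
blue 71 360.7042253521127 197.54929577464787 [507.3  57.   75. ] [74.8 79.8 81.3]
key 534 313.4700374531835 155.7134831460674 [554.6 107.8 149. ] [122.9 149.9 151.2]
```

View pics/w1c.png

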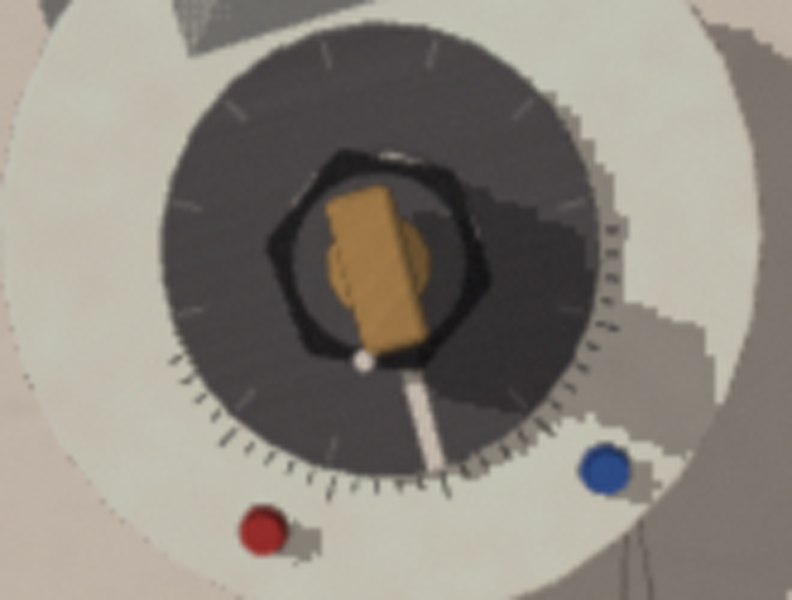

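Run:
```python
from meas import *
p,d,pose=load("w1")
f=lambda x,y:(235+x/4.8-0.4,100+y/4.8-0.4)
A=np.array([554.6,108.0])
hx=[(345,153),(457,170),(491,275),(425,370),(313,352),(268,245)]
w=plane("wrist",[f(*a) for a in hx],110,pose)[:,:2]
print(circ(w)); c=w.mean(0); th=np.arctan2(*(w-A).T[::-1]); r=np.hypot(*(w-A).T); print(r.round(1), np.degrees(th).round(1))
print("hex corner mod60", np.degrees(np.angle(np.exp(6j*th).mean())/6))
w=plane("wrist",[f(414,375),f(436,470)],78,pose)[:,:2]; print("ptr",w-A,np.degrees(np.arctan2(*(w[1]-w[0])[::-1])),np.degrees(np.arctan2(*(w[1]-A)[::-1])))
k=[(326,208),(388,186),(428,342),(370,357)]
w=plane("wrist",[f(*a) for a in k],149,pose)[:,:2]; print("key",w.mean(0)); 
for i in range(4): e=w[(i+1)%4]-w[i]; print(np.hypot(*e).round(1),np.degrees(np.arctan2(e[1],e[0])).round(1))
for n,uv in [("red",(289.47,210.07)),("blue",(360.7,197.55))]:
    q=plane("wrist",uv,77,pose)[0,:2]-A; print(n,q,np.hypot(*q),np.degrees(np.arctan2(q[1],q[0])))
```

```text
(array([554.33076575, 107.58395197]), np.float64(22.469073905369008), np.float64(0.41972159316167695))
[21.6 23.1 22.4 23.2 22.2 22.3] [  17.9  -41.3  -96.7 -156.7  142.7   81.7]
hex corner mod60 21.307960545870756
ptr [[-25.52950613  -7.36663326]
 [-46.74000231 -12.40096343]] -166.64786895810664 -165.1407503431184
key [553.77872804 107.89258109]
11.4 -71.3
27.5 -165.1
10.7 104.2
26.6 16.4
red [-60.73204863  26.99796606] 66.46256015436809 156.03282814122963
blue [-46.95963314 -50.77911739] 69.16448443504024 -132.7621053196582
```

Run:
```python
from h import *
for i in range(3): print(np.round(manip.read_eef_pos(),2),np.round(manip.read_ft_torque(),3),np.round(manip.read_ft_force(),2))
A=(554.5,107.9); a=np.radians(81.3)
manip.goto([*A,205],down(a)); print(manip.read_time_s())
manip.grip(60,40)
print(manip.move_l([*A,95],v=120,f_stop=15)); manip.hold(0.2)
print(manip.read_time_s(),np.round(manip.read_eef_pos(),2),np.round(manip.read_ft_force(),2),np.round(manip.read_ft_torque(),3))
snap("wrist","w2")
```

```text
[484.2  104.32 269.92] [-0.037  0.028  0.022] [-0.44 -0.25 -0.46]
[484.2  104.32 269.92] [-0.037  0.028  0.022] [-0.44 -0.25 -0.46]
[484.2  104.32 269.92] [-0.037  0.028  0.022] [-0.44 -0.25 -0.46]
3.8583
False
5.825 [555.19 107.97  95.94] [ 0.11 -0.03  0.39] [-0.036 -0.065 -0.006]
```

View pics/w2.png

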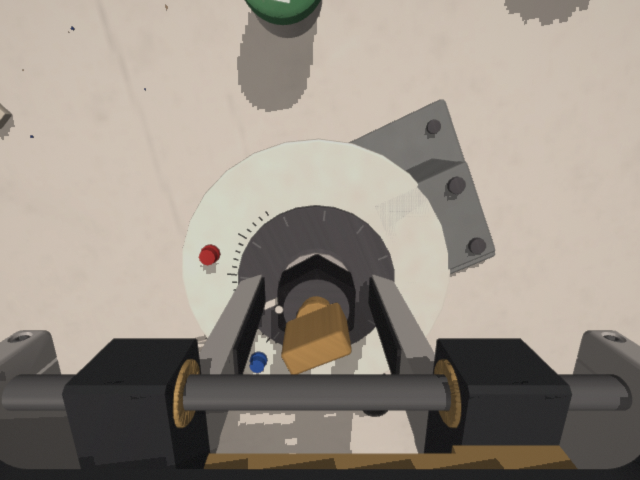

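The fingers straddle the hex. Its flats, at columns 280 and 355, are parallel to the fingers and centred between them. I'll grip and loosen in steps.

```bash
cat > turn.py <<'E'
from h import *
def st(tag=""):
    T=np.mean([manip.read_ft_torque() for _ in range(1)],0); F=np.array(manip.read_ft_force())
    a=R.from_quat(manip.read_orientation()).as_matrix()[:,0]
    print(tag,"t",round(manip.read_time_s(),2),"a",round(np.degrees(np.arctan2(a[1],a[0])),2),"T",np.round(T,3),"F",np.round(F,1),"w",round(manip.read_grip_width(),2),flush=True)
    return T,F
E
python3 - <<'E'
from turn import *
A=(554.5,107.9); a=np.radians(81.3)
st("open"); manip.grip(30,40); manip.hold(0.2); st("gripped")
q=np.array(manip.inverse_kinematics([*A,95],down(a)))
for k in range(1,7):
    q2=q.copy(); q2[5]-=0.1*k; manip.move_j(list(q2)); manip.hold(0.2); st(f"+{0.1*k:.1f}")
E
```

```text
open t 5.88 a 81.3 T [-0.056 -0.101 -0.031] F [-0.6 -0.4 -0.5] w 60.16
gripped t 6.53 a 81.29 T [-0.051 -0.346 -0.086] F [ 2.4  0.3 -1.2] w 39.21
+0.1 t 6.97 a 86.98 T [-0.093 -0.444  0.217] F [ 2.6  0.9 -0.9] w 39.61
+0.2 t 7.42 a 92.68 T [-0.043 -0.582  0.098] F [ 3.1 -1.3 -1.3] w 39.33
+0.3 t 7.88 a 98.4 T [-0.088 -0.67  -0.068] F [ 3.2 -0.9 -1.6] w 39.47
+0.4 t 8.32 a 104.13 T [-0.136 -0.649 -0.06 ] F [ 3.3 -0.1 -1.3] w 39.88
+0.5 t 8.78 a 109.86 T [-0.102 -0.707 -0.03 ] F [ 2.9 -0.1 -1. ] w 39.97
+0.6 t 9.22 a 115.59 T [-0.163 -0.624  0.012] F [ 1.2 -1.3  0. ] w 39.67
```

Run:
```python
from turn import *
A=(554.5,107.9)
manip.grip(60,40); manip.hold(0.1); st("rel")
manip.move_l([*A,127],v=120)
manip.goto([*A,127],down(np.radians(195))); manip.hold(0.2); st("key pose")
print(np.round(manip.read_eef_pos(),2))
snap("wrist","w3")
```

```text
rel t 9.86 a 115.68 T [ 0.004 -0.123  0.018] F [ 0.4 -0.6  0.1] w 60.13
key pose t 11.72 a -165.02 T [ 0.055 -0.116  0.098] F [-0.3 -0.1  0.7] w 59.72
[554.45 107.92 126.9 ]
```

View pics/w3.png

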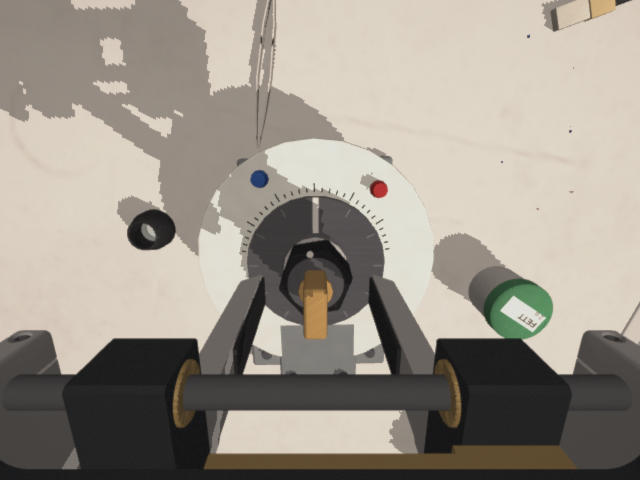

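The key is upright and centred at column 315, the pointer is at (316,215), and the red pin is at (379,189). I'll pinch the key and turn it 39° clockwise.

Run:
```python
from turn import *
A=(554.5,107.9)
manip.grip(4,20); manip.hold(0.1); st("pinched")
q=np.array(manip.inverse_kinematics([*A,127],down(np.radians(195))))
for k in (1,2,3):
    q2=q.copy(); q2[5]+=np.radians(13*k); manip.move_j(list(q2)); manip.hold(0.15); st(k)
snap("wrist","w4a")
manip.grip(60,40); manip.hold(0.15); st("rel")
snap("wrist","w4")
```

```text
pinched t 12.62 a -165.01 T [-0.639 -0.281 -0.039] F [ 0.4 -4.3 -0.2] w 18.27
1 t 13.1 a -177.89 T [-0.952 -0.345 -0.052] F [ 1.5 -6.  -0. ] w 18.54
2 t 13.58 a 169.1 T [-0.977 -0.326 -0.066] F [ 0.6 -5.4  0.1] w 18.23
3 t 14.07 a 156.1 T [-0.92  -0.41  -0.042] F [ 1.6 -5.1  0.4] w 18.35
rel t 15.07 a 156.0 T [ 0.086 -0.155 -0.025] F [-0.5 -0.3 -0.2] w 59.82
```

View pics/w4.png

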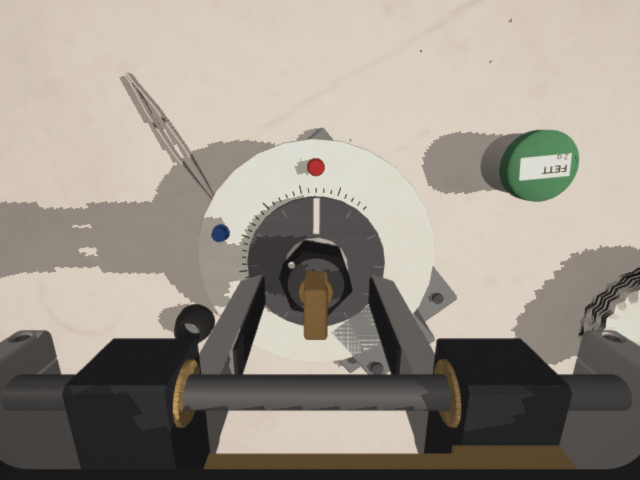

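The pointer line, at column 316, now points at the red pin at (316,167). I'll measure the offset.

Run:
```python
from meas import *
for tag in ("w4",):
    p,d,pose=load(tag); hsv=cv2.cvtColor(p,cv2.COLOR_RGB2HSV); H,S,V=[hsv[...,i] for i in range(3)]
    v,u=np.mgrid[:480,:640]
    m=((H<8)|(H>172))&(S>150)&(V>60)&(v<240); rc=plane("wrist",[u[m].mean(),v[m].mean()],77,pose)[0,:2]
    pm=(p.min(2)>120)&(abs(u-316)<12)&(v>203)&(v<234); pts=np.c_[u[pm],v[pm]]; print(m.sum(),pm.sum(),u[pm].min(),u[pm].max(),v[pm].min(),v[pm].max())
    w=plane("wrist",pts,78,pose)[:,:2]; c=w.mean(0); dr=np.linalg.svd(w-c)[2][0]
    A=np.array([554.5,107.9])
    for nm,o,e in [("axis->ptr mean",A,(c-A)/np.hypot(*(c-A))),("line fit",c,dr*np.sign(dr@(c-A)))]:
        r=rc-o; print(nm,"dir",np.degrees(np.arctan2(e[1],e[0])).round(2),"lateral mm",round(e[0]*r[1]-e[1]*r[0],2))
    print("red",rc,"red dir",np.degrees(np.arctan2(*(rc-A)[::-1])))
```

```text
210 209 313 319 204 233
axis->ptr mean dir 155.37 lateral mm 0.68
line fit dir 155.82 lateral mm 0.42
red [492.83782954 135.41928176] red dir 155.94921549924487
```

```bash
cat >> turn.py <<'E'
def avg(n=8):
    L=[]
    for _ in range(n): manip.hold(0.03); L.append(list(manip.read_ft_torque())+list(manip.read_ft_force()))
    L=np.array(L); return L.mean(0),L.std(0)
E
python3 - <<'E'
from turn import *
A=(554.5,107.9); a=np.radians(175.6)
manip.goto([*A,127],down(a)); print(manip.move_l([*A,95],v=100,f_stop=15)); manip.hold(0.2)
print("base",[np.round(x,3) for x in avg(12)])
manip.grip(30,40); manip.hold(0.2); st("grip")
print("grip",[np.round(x,3) for x in avg(8)])
q=np.array(manip.inverse_kinematics([*A,95],down(a)))
for k in (0.2,0.4,0.6,.66,.72,.78):
    q2=q.copy(); q2[5]+=k; manip.move_j(list(q2)); manip.hold(0.15); m,s=avg(8); print(k,np.round(m,3),"sd",np.round(s[2],3),"w",round(manip.read_grip_width(),2),"t",round(manip.read_time_s(),2),flush=True)
E
```

```text
False
base [array([ 0.059, -0.149,  0.01 , -0.24 , -0.053,  0.194]), array([0.028, 0.016, 0.024, 0.514, 0.654, 0.39 ])]
grip t 17.26 a 175.6 T [-0.704 -0.089 -0.033] F [ 0.2 -4.6  0.6] w 39.4
grip [array([-8.730e-01, -5.700e-02, -4.000e-03, -4.660e-01, -4.632e+00,
        1.960e-01]), array([0.067, 0.03 , 0.029, 0.631, 0.319, 0.503])]
0.2 [-0.929 -0.051 -0.036 -0.27  -5.239  0.434] sd 0.023 w 40.01 t 18.25
0.4 [-0.973 -0.043 -0.038 -0.213 -5.101 -0.184] sd 0.028 w 39.53 t 18.98
0.6 [-1.011 -0.026 -0.033  0.258 -5.381  0.265] sd 0.027 w 39.47 t 19.7
0.66 [-1.027 -0.017 -0.025  0.316 -4.94  -0.204] sd 0.027 w 39.46 t 20.37
0.72 [-1.016 -0.019 -0.029  0.248 -4.922 -0.025] sd 0.025 w 39.72 t 21.03
0.78 [-1.017 -0.026 -0.047  0.367 -5.129 -0.707] sd 0.03 w 39.47 t 21.7
```

Run:
```python
from turn import *
A=(554.5,107.9); a=np.radians(175.6)
q=np.array(manip.inverse_kinematics([*A,95],down(a)))
for k in np.arange(.83,1.4,.05):
    q2=q.copy(); q2[5]+=k; manip.move_j(list(q2)); manip.hold(0.15); m,s=avg(8); print(k.round(2),np.round(m,3),"w",round(manip.read_grip_width(),2),"t",round(manip.read_time_s(),2),flush=True)
    if abs(m[2])>0.24: break
```

```text
0.83 [-1.03   0.013 -0.061  0.648 -5.05  -0.169] w 40.07 t 22.37
0.88 [-1.024  0.008 -0.076  0.178 -5.14  -0.257] w 39.66 t 23.03
0.93 [-1.039  0.01  -0.102  0.693 -5.223  0.045] w 39.3 t 23.7
0.98 [-1.063  0.03  -0.137  0.575 -5.239 -0.273] w 39.61 t 24.37
1.03 [-1.047  0.014 -0.173  0.728 -4.94  -0.805] w 39.89 t 25.03
1.08 [-1.067  0.041 -0.211  0.409 -5.183 -0.432] w 39.9 t 25.7
1.13 [-1.041  0.02  -0.254  0.684 -5.252 -0.488] w 39.8 t 26.37
```

Run:
```python
from turn import *
A=(554.5,107.9); a=np.radians(175.6)
q=np.array(manip.inverse_kinematics([*A,95],down(a)))
for k in (1.18,1.22):
    q2=q.copy(); q2[5]+=k; manip.move_j(list(q2)); manip.hold(0.15); m,s=avg(10); print(k,np.round(m,3),"w",round(manip.read_grip_width(),2),"t",round(manip.read_time_s(),2),flush=True)
st("end")
manip.grip(60,40); manip.hold(0.2); print("open",np.round(avg(10)[0],3))
manip.move_l([*A,127],v=120); manip.goto([*A,127],down(np.radians(156))); manip.hold(0.2); snap("wrist","w5"); st("look")
```

```text
1.18 [-1.053  0.046 -0.279  0.726 -5.326 -0.557] w 39.57 t 27.1
1.22 [-1.068  0.039 -0.342  0.82  -5.62  -0.586] w 39.71 t 27.83
end t 27.83 a 105.83 T [-1.079  0.024 -0.336] F [ 0.8 -5.6 -0.8] w 39.71
open [-0.03  -0.106  0.002  0.289 -0.143 -0.039]
look t 30.42 a 155.98 T [ 0.093 -0.127  0.024] F [-0.6  0.7 -0.4] w 59.91
```

View pics/w5.png

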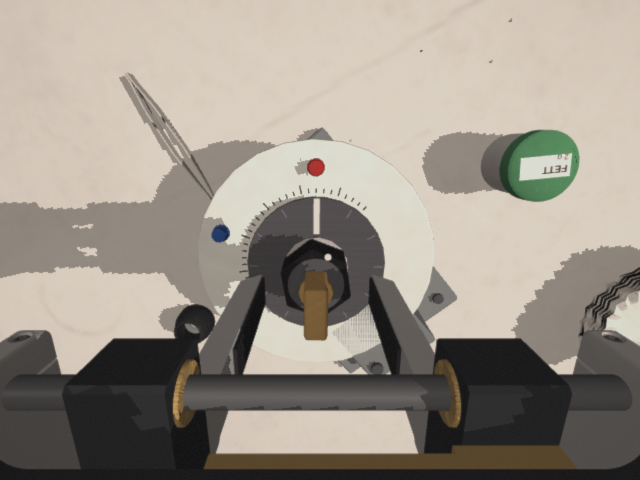

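The pointer is still at column 316, in line with the red pin at (316,167), and the ring has turned. I'll lift clear, re-measure and hand in.

Run:
```python
from turn import *
from meas import *
p,d,pose=load("w5"); hsv=cv2.cvtColor(p,cv2.COLOR_RGB2HSV); H,S,V=[hsv[...,i] for i in range(3)]
v,u=np.mgrid[:480,:640]
m=((H<8)|(H>172))&(S>150)&(V>60)&(v<240); rc=plane("wrist",[u[m].mean(),v[m].mean()],77,pose)[0,:2]
pm=(p.min(2)>120)&(abs(u-316)<12)&(v>203)&(v<234); w=plane("wrist",np.c_[u[pm],v[pm]],78,pose)[:,:2]; c=w.mean(0); A=np.array([554.5,107.9]); e=(c-A)/np.hypot(*(c-A)); r=rc-A
lat=e[0]*r[1]-e[1]*r[0]; print("lateral",lat)
manip.move_l([*A,230],v=150); manip.hold(0.5); snap("top","t6"); st("clear")
if abs(lat)<3: manip.close_job(); print("closed",manip.read_time_s())
```

```text
lateral 0.6228561479957655
clear t 31.8 a 156.0 T [-0.013 -0.138 -0.024] F [-0.1 -0.9 -1. ] w 59.88
the job is handed in; nothing more can be done
the job is handed in; nothing more can be done
```

The job is done and handed in at about 32 s. No verdict is reported, so the clamp and pointer figures below are my own measurements.

- **Loosening:** I turned the lock ring 0.6 rad anticlockwise. The turning moment fell to sensor noise after about 0.3 rad, so the ring was free.
- **Pointer:** I turned the key 39° clockwise onto the red pin. With the ring tight again, the pointer line passes about 0.6 mm from the red pin's centre in the wrist picture (6 mm allowed).
- **Tightening:** I turned the ring 1.22 rad clockwise in steps. Resistance rose at about 0.8 N m per rad, as described, and the last paused reading was 0.34 N m. That corresponds to roughly 50 N of clamp force, which I could not read directly.
- **At the end:** The gripper was open and lifted clear. The pot, loupe and tweezers looked unmoved in the wrist views and the arm never came near them, but I did not measure their positions.

Two readings disagreed with what I expected:
- **Key pinch:** The fingers stopped 18.3 mm apart where the key is 12 mm thick. They may have caught the 16 mm spindle as well, but the dial followed the turn.
- **Moment sign:** The wrist moment had the opposite sign to what "force from outside" suggests, so I judged tightness by its size.

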